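Slide the strip carrier under the reading bridge

ROBOT

A 6-joint arm with a two-finger parallel gripper is mounted at the origin on a cart in front of the work surface, level with it; the furniture and walls round the work are solid. World frame = base frame: x ahead of the robot, y to its left, z up, the work surface at z = 0. Lengths are in mm, angles in rad, forces in N, time in s.
With the tool pointing down it reaches from about 350 to 875 mm from the base axis. Payload 4.2 kg.
Tool frame: the origin (TCP) lies midway between the tips of the shut fingers; the grasp point (between the pads) lies 19 mm behind it (arm.tcp_to_grasp is the distance from the TCP to the grasp point, in mm); z points along the fingers, y is the line along which they close (so a half turn about z gives the same grasp; the last joint's range is limited). The gripper opens to 85 mm and grips with 20 to 120 N. Pads are 22 mm wide; open, the fingers measure 114 mm over their backs; the gripper's body (76 mm by 85 mm) begins 54 mm behind the grasp point. The pads swing forward as they close: fully open they stand 13 mm farther back than shut.
Start: joints at [1.393, 0.385, 0.008, 0, -1.194, -0.259], TCP at [264.368, 566.312, 231.312] pointing down, gripper open.
Joint ranges: [-3.14, 3.14], [-1.21, 2.06], [-1.07, 1.41], [-3.16, 2.05], [-2.99, -0.16], [-3.1, 3.1]. Speed limits (rad/s): [2.79, 2.79, 3.14, 3.14, 3.14, 3.14].

INTERFACE

Orientations are given as a unit quaternion [x, y, z, w].
In Python, from bench import arm, imaging, job, models gives the robot as it stands.
- The arm moves only by the tool arm_command, never from a script. Its argument "rows" is a list of rows, each an object with "grip": the opening, from 0 (shut) to 1 (fully open); "linear": the shift along the tool's x, y, z in mm, a list of three; "rot": the turn, a rotation vector about the tool's x, y, z in rad, a list of three. In form: [{"grip": grip, "linear": [tx, ty, tz], "rot": [rx, ry, rz]}, ...]. A call has 1 to 10 rows; each row is the pose to reach, as a shift and turn from the pose commanded when the call began, along the tool's axes at that moment; what a row does not reach only later rows make up. A row lasts 1/8 s, in which the tool goes at most 62.5 mm and 10.7 degrees, less where a joint would pass 70% of its speed; a pose out of reach is approached as far as the arm can. A call with a gripper value outside its range is refused whole. The fingers move at their own pace and stop on an object; the grip force is fixed at half the most. Time passes only in rows, so rows that repeat a pose let the fingers close. It gives the time, the measured TCP pose, the force, the opening and the grip force at its end, in the units of the state.
- arm.read_state(): the state, without advancing time (a new reading comes with each control period).
- imaging.get_image(name): name is "scene" or "top"; returns a dict with "frame" (420x560x3 uint8, red, green, blue), "fx", "fy", "cx", "cy" (pixels), "extrinsics" (4x4, takes a point from world to camera coordinates). Camera axes: x right, y down, z forward; pixel columns grow to the right and rows downward; lengths in mm; the calibration is good to about 2 mm. A picture is of the moment at which its call begins. There is no depth.
- job.job_done(): hands the job in; it is judged then, once.
Trained networks look in a picture, given as the dict that the camera call returned (one of the last four; its "shot" number tells which), for a name from the list of things; names that differ only in an ending like _2 or _b are one class to them, and where a whole thing is asked for, a point or a joint stands for the part that bears it (a point fixed in the world has none). Each returns a list of dicts, best first, with "score" (0 to 1); they miss things now and then, are a little off and sometimes report something else, mostly with a low value. They report only what shows in the picture. A call takes as long as a camera call.
- models.spot_in(picture, query): "rect" ([left, top, right, bottom] in pixels, round what is visible of it).
- models.tip_of(picture, query): "pixel" ([column, row] in pixels: a listed point, or the origin of a listed thing).
The state is a dict: "clock": time; "joints": joint angles; "joint_vel": joint speeds; "joint_efforts": joint torques, N m; "position": TCP position; "ee_rot": TCP orientation; "contact_force": force on the tool from outside, world axes, zero at the start; "wrist_torque": the same for the moment, N m; "gripper_width": finger opening in mm; "grasp_force": force on a finger pad.
Only numpy, scipy, OpenCV 4.12 (cv2) and the standard library are available. Lean on these libraries where they do the work, as an engineer would, in place of code of your own. Each camera call takes 0.05 s, during which the arm holds its last target. There are 200 camera calls.

TASK

Push the flat white strip carrier along the cart top, with the fingertips only, in under the low reading bridge until it is centred there: square to the bridge, with the same length showing on both sides of it. Never lift or tip the carrier, leave the pot, the carton and the timer where they are, and let go of everything at the end.

Things in the scene. Friction and masses are not known exactly. Their poses are not given: they have to be found in the camera images.
- carrier_mid (a point): Centre, half-way up (6 mm), of the loose strip carrier: a flat white plate, 100 mm wide (own x), 160 mm long (own y), 12 mm thick (own z, up), 0.18 to 0.35 kg, lying on the cart top (z = 0). Grey strips and two thin black lines on its top are printed only. Its ends are alike; either may go in first. Too wide for most grippers to span.
- bridge: Fixed low bridge; origin on the cart top (z = 0) under its middle. Its passage runs along own y, open at both ends: 110 mm wide (own x -55 to 55), 17 mm high, 60 mm long (own y -30 to 30). Steel lead-ins 14 mm high flare out at both mouths to own y = +-50, x = +-73. It stands left or right of the carrier. With the carrier centred 50 mm of it show on each side.
- bridge_top (a point): Middle of the top of the bridge's grey reading head, 44 mm above the cart top; the head and the white beam below it span the passage, 154 mm wide (own x) by 60 mm (own y). The screw flanges at the feet reach 96 mm either side of the middle in own x, 4 mm high.
- pot_mid (a point): Bystander: small round blue pot with white cap, 43 mm across and 60 mm high, standing on the cart top; point on its axis 30 mm above the cart top.
- carton_mid (a point): Bystander: small upright carton, 31 mm (x) by 47 mm (y) by 72 mm high, on the cart top; point on its axis 30 mm above the cart top.
- kitchen_timer_mid (a point): Bystander: white wind-up timer with grey knob, 66 x 66 mm and 48 mm high, on the cart top; point on its axis 30 mm above the cart top.
- carrier: The same strip carrier; its origin is the centre of its underside, axes as for carrier_mid.

How it is judged (in metres and radians):
On the way:
1. the carrier is partly under the bridge, lying flat (horizontal distance between carrier_mid and bridge below 0.085 m and x of carrier_mid in the frame of bridge between -0.02 and 0.02 m and angle between carrier_mid's own z axis and vertical below 0.05 rad), for 0.1 s.
At the end, for the whole second after the job is handed in: The carrier lies flat and still on the cart top under the bridge, its centre within 10 mm of the bridge's centre along and across the passage, square to it within 0.10 rad (y of carrier_mid in the frame of bridge between -0.01 and 0.01 m and x of carrier_mid in the frame of bridge between -0.01 and 0.01 m and angle between the y axis of carrier_mid and the y axis of bridge, either way round below 0.1 rad and angle between carrier_mid's own z axis and vertical below 0.03 rad and height (world z) of carrier_mid between 0.003 and 0.009 m and linear speed of carrier below 0.01 m/s); the robot touches nothing.
It fails at once if the carrier is lifted off the cart top (its centre rises by more than 6 mm) (height (world z) of carrier_mid above 0.012 m).
It fails at once if the carrier is tipped by more than 0.10 rad (angle between carrier_mid's own z axis and vertical above 0.1 rad).
It fails at once if the pot, the carton or the timer is moved by more than 20 mm (distance of any of pot_mid, carton_mid, kitchen_timer_mid from where it was at the start of the episode above 0.02 m).
It also fails if it takes over 58 s, if anything falls off the work surface, if the arm or the gripper's body presses on something with over 40 N, if the wrist force passes 120 N, or if a joint passes its speed limit or range.

## Working session

There is one attempt and no reset: what is moved stays moved. The work goes in short steps, Python scripts to look and compute and a tool call to move; the robot and the scene stay as the last step left them, time stands still between calls to the robot, and variables do not carry over. Pictures are saved under pics/ and viewed, at most 10 in all, crops included, and the job is handed in when it is done.

Besides the shell and the picture viewer there is one more tool, called after "Emit:" by a JSON object that holds its "method" and its "body". arm_command: Moves the arm, as the interface text tells. Its arguments: {"type":"object","properties":{"rows":{"type":"array"}},"required":["rows"]}

```bash
mkdir -p pics; cat > h.py <<'E'
import numpy as np, cv2
from bench import arm, imaging, job, models
def ray(im,px):
    E=np.array(im["extrinsics"]);R,t=E[:3,:3],E[:3,3]
    d=R.T@np.array([(px[0]-im["cx"])/im["fx"],(px[1]-im["cy"])/im["fy"],1.]);return -R.T@t,d
def onz(im,px,z):
    c,d=ray(im,px);return (c+d*(z-c[2])/d[2]).round(1)
def proj(im,p):
    E=np.array(im["extrinsics"]);q=E[:3,:3]@np.array(p,float)+E[:3,3]
    return np.array([im["fx"]*q[0]/q[2]+im["cx"],im["fy"]*q[1]/q[2]+im["cy"]])
def save(im,n,box=None,s=1):
    f=im["frame"][:,:,::-1]
    if box: f=f[box[1]:box[3],box[0]:box[2]]
    cv2.imwrite("pics/"+n,cv2.resize(f,None,fx=s,fy=s,interpolation=cv2.INTER_CUBIC))
E
python3 - <<'E'
from h import *
Z=dict(carrier_mid=6,bridge=0,bridge_top=44,pot_mid=30,carton_mid=30,kitchen_timer_mid=30)
for n in ("top","scene"):
    im=imaging.get_image(n);save(im,n+"0.png",None,1.4)
    print(n,ray(im,(280,210))[0].round())
    for k,z in Z.items():
        r=models.tip_of(im,k)[:2]
        print(k,[(np.round(a["pixel"]),round(a["score"],2),onz(im,a["pixel"],z)) for a in r])
s=arm.read_state();print(s["position"],s["ee_rot"])
E
```

```text
top [ 348.    4. 1538.]
carrier_mid [(array([336., 215.]), 0.87, array([ 525.1, -152. ,    6. ]))]
bridge [(array([254., 214.]), 0.98, array([523.7,  94.6,   0. ]))]
bridge_top [(array([249., 213.]), 0.63, array([521.6, 107.3,  44. ])), (array([335., 220.]), 0.6, array([ 506.9, -145.6,   44. ]))]
pot_mid [(array([413., 261.]), 0.67, array([ 391.2, -374.7,   30. ])), (array([337., 218.]), 0.21, array([ 512.9, -151.7,   30. ]))]
carton_mid [(array([167., 188.]), 0.84, array([595. , 351.4,  30. ]))]
kitchen_timer_mid [(array([163., 252.]), 0.81, array([404.2, 356.2,  30. ]))]
scene [-235. -448.  774.]
carrier_mid [(array([346., 237.]), 0.81, array([ 530.8, -156.2,    6. ]))]
bridge [(array([253., 202.]), 0.64, array([541.8, 112.7,   0. ]))]
bridge_top [(array([252., 194.]), 0.66, array([525.2, 101.3,  44. ]))]
pot_mid [(array([412., 309.]), 0.63, array([ 381.9, -362.9,   30. ]))]
carton_mid [(array([192., 159.]), 0.89, array([592.9, 349.5,  30. ]))]
kitchen_timer_mid [(array([140., 194.]), 0.57, array([402.6, 370.9,  30. ]))]
[264.36916529 566.31031281 231.34551001] [ 9.76248481e-01 -2.16653876e-01 -7.38915325e-06 -3.39931636e-05]
```

View pics/top0.png

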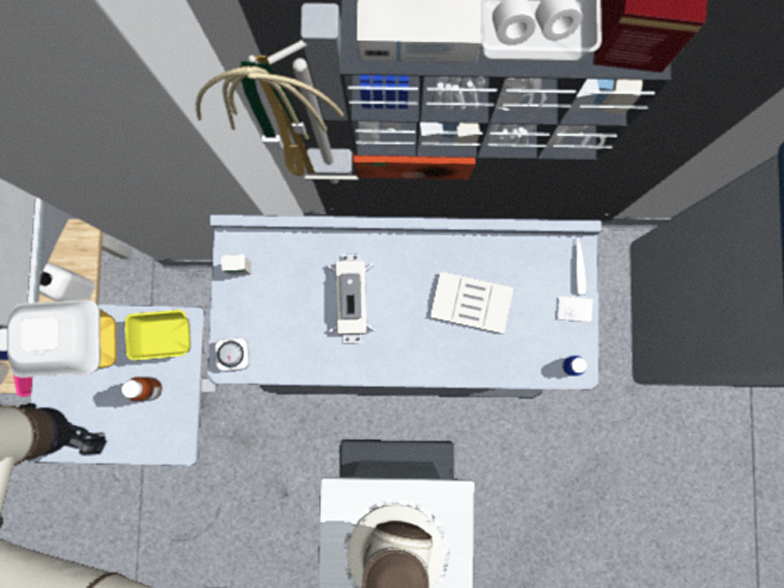

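View pics/scene0.png

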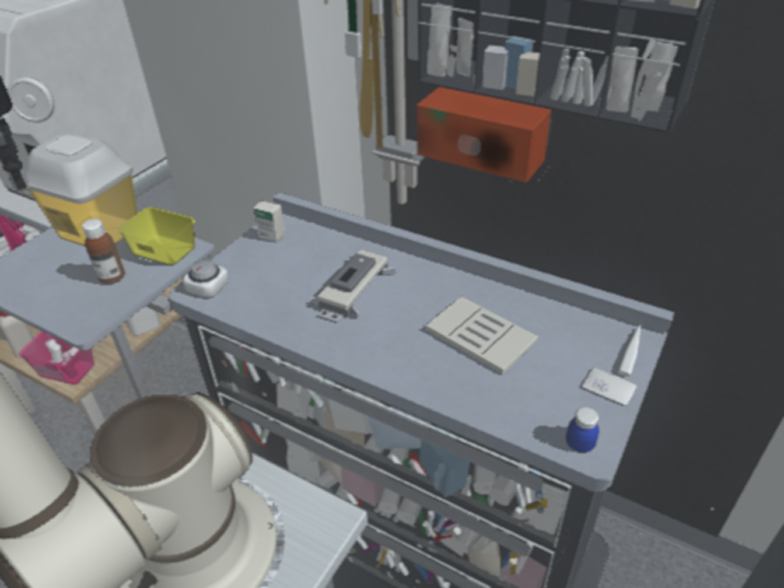

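The top view shows the carrier at about (336,215) in native pixels, yawed about 11°. The bridge is at about (250,213) and nearly square, with the pot, carton and timer well off the path. Next I'll measure both yaws on the top image.

```bash
cat >> h.py <<'E'
def carrier(im,z=12,lo=190):
    # largest bright warm blob near carrier -> min area rect on top face
    f=im["frame"].astype(int); r=models.spot_in(im,"carrier")[0]; l,t,R,b=[int(v) for v in r["rect"]]
    m=np.zeros(f.shape[:2],np.uint8); sl=np.s_[max(t-6,0):b+6,max(l-6,0):R+6]
    d=(f[...,0]-f[...,2])  # warm white vs bluish cart
    m[sl]=(d[sl]>-8).astype(np.uint8)
    m=cv2.morphologyEx(m,cv2.MORPH_CLOSE,np.ones((5,5),np.uint8))
    cs,_=cv2.findContours(m,cv2.RETR_EXTERNAL,cv2.CHAIN_APPROX_NONE)
    c=max(cs,key=cv2.contourArea)[:,0,:]
    w=np.array([onz(im,p,z)[:2] for p in c],np.float32)
    (cx,cy),(a,bb),th=cv2.minAreaRect(w)
    return r["rect"],(cx,cy),(a,bb),th
E
python3 - <<'E'
from h import *
im=imaging.get_image("top")
f=im["frame"].astype(int)
print(f[215,300],f[215,322],f[160,200],f[213,238])
print(carrier(im))
f2=cv2.resize(im["frame"][170:255,225:385][:,:,::-1],None,fx=5,fy=5,interpolation=cv2.INTER_CUBIC);cv2.imwrite("pics/crop1.png",f2)
E
```

```text
[208 219 231] [247 246 243] [210 219 233] [129 134 146]
([306.6, 196.0, 366.8, 236.3], (522.9229736328125, -153.18734741210938), (162.6803741455078, 102.87824249267578), 78.18958282470703)
```

View pics/crop1.png

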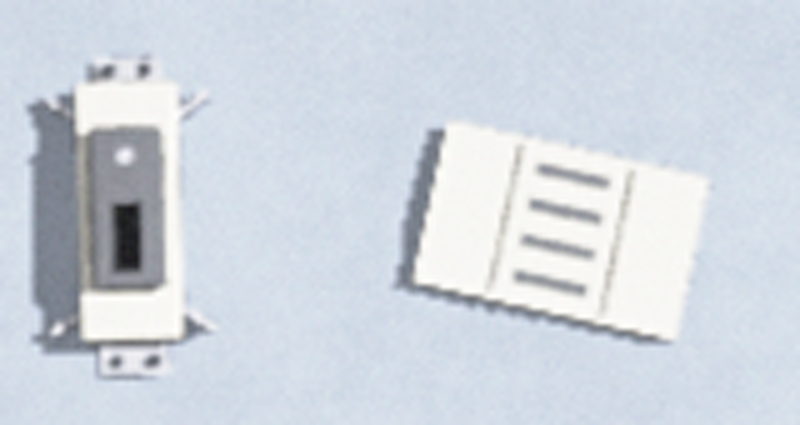

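Emit:
{"method": "arm_command", "body": {"rows": [{"grip": 0.6,"linear": [565,654,60],"rot": [0,0,1.34]},{"grip": 0.6,"linear": [565,654,60],"rot": [0,0,1.34]},{"grip": 0.6,"linear": [565,654,60],"rot": [0,0,1.34]},{"grip": 0.6,"linear": [565,654,60],"rot": [0,0,1.34]},{"grip": 0.6,"linear": [565,654,60],"rot": [0,0,1.34]},{"grip": 0.6,"linear": [565,654,60],"rot": [0,0,1.34]},{"grip": 0.6,"linear": [565,654,60],"rot": [0,0,1.34]},{"grip": 0.6,"linear": [565,654,60],"rot": [0,0,1.34]},{"grip": 0.6,"linear": [565,654,60],"rot": [0,0,1.34]},{"grip": 0.6,"linear": [565,654,60],"rot": [0,0,1.34]}]}}

```text
clock: 2.05
position: [434.6, -35.6, 188.5]
ee_rot: [-0.631, 0.776, -0.0, 0.001]
contact_force: [1.6, 1.1, -1.0]
gripper_width: 50.9
grasp_force: 0.0
```

```bash
cat >> h.py <<'E'
from scipy.spatial.transform import Rotation as Ro
def rel(p,hd):
    "tool-frame shift (mm) and turn (rad) to TCP p with push heading hd (deg), tool x = -push"
    s=arm.read_state();R=Ro.from_quat(s["ee_rot"])
    x=-np.array([np.cos(np.radians(hd)),np.sin(np.radians(hd)),0]);z=np.array([0,0,-1.])
    T=Ro.from_matrix(np.c_[x,np.cross(z,x),z])
    return R.inv().apply(np.array(p,float)-s["position"]).round(1),(R.inv()*T).as_rotvec().round(3)
def st():
    s=arm.read_state();print(s["clock"],np.round(s["position"],1),np.round(s["contact_force"],1),s["gripper_width"])
E
python3 - <<'E'
from h import *
st();print(rel((499,-266,100),78.2))
im=imaging.get_image("top");print(onz(im,(250.5,213),4),onz(im,(250.7,212),38), onz(im,(242,181),4)-onz(im,(243.7,245),4))
E
```

```text
2.05 [434.6 -35.6 188.5] [ 1.6  1.1 -1. ] 50.93445647857233
(array([ 212.5, -109.9,   88.6]), array([-0.002,  0.001,  0.   ]))
[526.9 105.    4. ] [525.9 102.2  38. ] [193.1  10.1   0. ]
```

Emit:
{"method": "arm_command", "body": {"rows": [{"grip": 0.6,"linear": [212,-110,88],"rot": [0,0,0]},{"grip": 0.6,"linear": [212,-110,88],"rot": [0,0,0]},{"grip": 0.6,"linear": [212,-110,88],"rot": [0,0,0]},{"grip": 0.6,"linear": [212,-110,88],"rot": [0,0,0]},{"grip": 0.6,"linear": [212,-110,88],"rot": [0,0,0]},{"grip": 0.6,"linear": [212,-110,150],"rot": [0,0,0]},{"grip": 0.6,"linear": [212,-110,178],"rot": [0,0,0]},{"grip": 0.6,"linear": [212,-110,182],"rot": [0,0,0]},{"grip": 0.6,"linear": [212,-110,182],"rot": [0,0,0]}]}}

```text
clock: 3.22
position: [499.5, -263.4, 7.2]
ee_rot: [-0.631, 0.776, -0.001, 0.0]
contact_force: [0.5, 0.2, 0.6]
gripper_width: 51.3
grasp_force: 0.0
```

```bash
python3 - <<'E'
from h import *
st();im=imaging.get_image("scene");print(proj(im,(499,-266,6)))
save(im,"d.png",(300,160,440,290),5)
im=imaging.get_image("top");print(carrier(im))
E
```

```text
3.225 [ 499.5 -263.4    7.2] [0.5 0.2 0.6] 51.2551030531207
[384.78518246 261.53313666]
([306.3, 215.7, 357.9, 238.3], (491.5154724121094, -142.34976196289062), (101.75080108642578, 173.880615234375), 0.9894660711288452)
```

View pics/d.png

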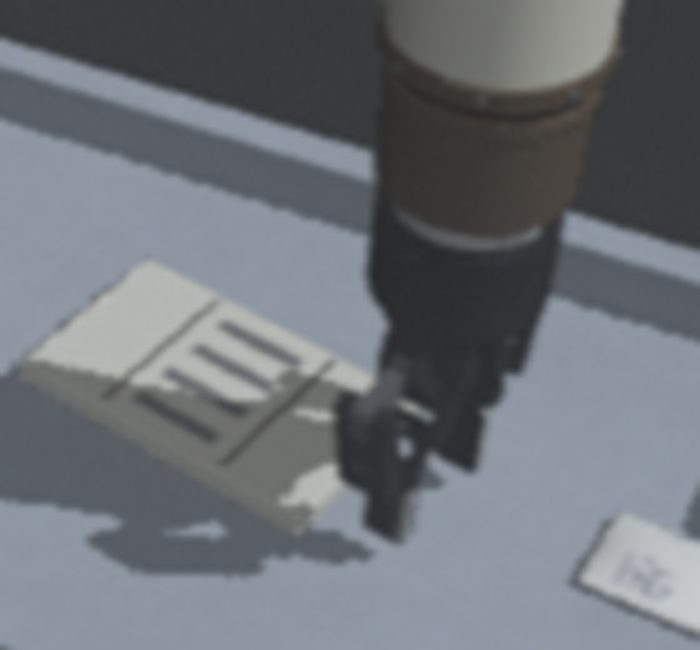

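The gripper stands just behind the carrier's rear end, with the fingertips slightly above the cart. I'll lower it gently and watch the force.

Emit:
{"method": "arm_command", "body": {"rows": [{"grip": 0.6,"linear": [0,0,3],"rot": [0,0,0]},{"grip": 0.6,"linear": [0,0,5],"rot": [0,0,0]},{"grip": 0.6,"linear": [0,0,5],"rot": [0,0,0]}]}}

```text
clock: 3.75
position: [498.3, -263.7, 0.9]
ee_rot: [-0.631, 0.776, 0.0, -0.0]
contact_force: [0.4, -0.1, 0.3]
gripper_width: 50.8
grasp_force: 0.0
```

Emit:
{"method": "arm_command", "body": {"rows": [{"grip": 0.6,"linear": [0,0,1],"rot": [0,0,0]},{"grip": 0.6,"linear": [0,0,2],"rot": [0,0,0]},{"grip": 0.6,"linear": [0,0,2],"rot": [0,0,0]}]}}

```text
clock: 4.12
position: [498.4, -263.7, -1.1]
ee_rot: [-0.631, 0.776, 0.0, -0.0]
contact_force: [0.5, -0.0, -0.4]
gripper_width: 51.1
grasp_force: 0.0
```

```bash
cat >> h.py <<'E'
def u(h): return np.array([np.cos(np.radians(h)),np.sin(np.radians(h))])
def tcp(c,h,z=-1.5,back=91): return np.r_[np.array(c)-back*u(h),z]
E
python3 - <<'E'
from h import *
print(rel(tcp((523,-153),78.2),78.2))
c=np.array([523.,-153]);h0=78.2;n=8;L=116
for i in range(n):
    c=c+L/n*u(h0+14.8*(i+.5)/n); h=h0+14.8*(i+1)/n
    print(c.round(1),rel(tcp(c,h),h))
E
```

```text
(array([-22.4,  -1.5,   0.4]), array([ 0., -0., -0.]))
[ 525.7 -138.8] (array([-36.9,  -4.2,   0.4]), array([ 0.   , -0.   , -0.032]))
[ 528.  -124.4] (array([-51.5,  -6.4,   0.4]), array([ 0.   ,  0.   , -0.065]))
[ 529.8 -110.1] (array([-66.2,  -8.2,   0.4]), array([ 0.   ,  0.   , -0.097]))
[531.2 -95.6] (array([-81. ,  -9.5,   0.4]), array([ 0.   ,  0.   , -0.129]))
[532.  -81.1] (array([-95.7, -10.3,   0.4]), array([ 0.   ,  0.   , -0.162]))
[532.5 -66.6] (array([-110.5,  -10.6,    0.4]), array([ 0.   ,  0.   , -0.194]))
[532.4 -52.1] (array([-125.3,  -10.5,    0.4]), array([ 0.   ,  0.   , -0.226]))
[531.9 -37.7] (array([-140.1,   -9.8,    0.4]), array([ 0.   ,  0.   , -0.258]))
```

Emit:
{"method": "arm_command", "body": {"rows": [{"grip": 0.6,"linear": [-12,-1,0],"rot": [0,0,0]},{"grip": 0.6,"linear": [-20,-1.5,0],"rot": [0,0,0]},{"grip": 0.6,"linear": [-24,-1.5,0],"rot": [0,0,0]},{"grip": 0.6,"linear": [-30,-3,0],"rot": [0,0,-0.016]},{"grip": 0.6,"linear": [-37,-4,0],"rot": [0,0,-0.032]},{"grip": 0.6,"linear": [-44,-5,0],"rot": [0,0,-0.048]},{"grip": 0.6,"linear": [-51,-6,0],"rot": [0,0,-0.065]},{"grip": 0.6,"linear": [-58,-7,0],"rot": [0,0,-0.08]},{"grip": 0.6,"linear": [-66,-8,0],"rot": [0,0,-0.097]},{"grip": 0.6,"linear": [-66,-8,0],"rot": [0,0,-0.097]}]}}

```text
clock: 5.38
position: [520.0, -199.9, -1.0]
ee_rot: [-0.668, 0.744, 0.0, 0.0]
contact_force: [-0.4, 0.9, -0.3]
gripper_width: 51.4
grasp_force: 0.0
```

```bash
python3 - <<'E'
from h import *
st()
for k in ("top","scene"):
    im=imaging.get_image(k)
    for q,z in (("carrier_mid",6),("bridge",0),("bridge_top",44)):
        print(k,[(onz(im,a["pixel"],z),round(a["score"],2)) for a in models.tip_of(im,q)[:1]])
    if k=="top": save(im,"e.png",(220,165,380,260),5)
E
```

```text
5.375 [ 520.  -199.9   -1. ] [-0.4  0.9 -0.3] 51.35197139308422
top [(array([ 536.2, -113.2,    6. ]), 0.62)]
top [(array([515.7, 101.3,   0. ]), 0.91)]
top [(array([523.1, 102.6,  44. ]), 0.85)]
scene []
scene [(array([545.1, 114.5,   0. ]), 0.94)]
scene [(array([529.7, 100.8,  44. ]), 0.59)]
```

View pics/e.png

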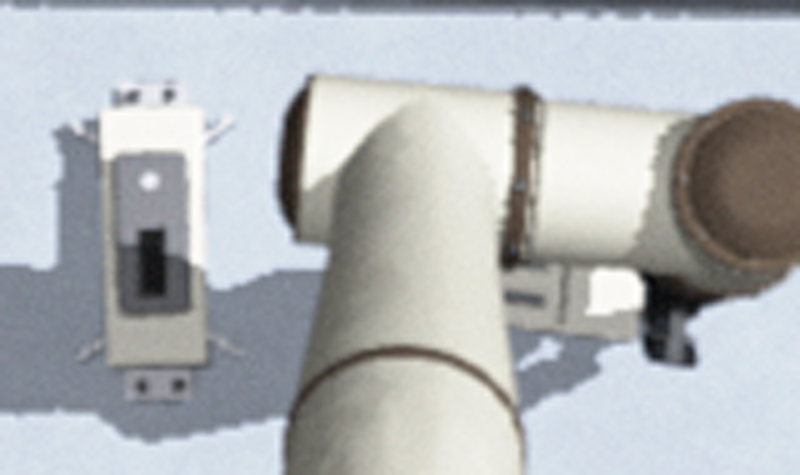

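The arm hides most of the carrier here. Its rear end shows flush against the fingers at crop pixel (640,310) and it is turning as planned, so I'll continue the arc.

```bash
python3 - <<'E'
from h import *
for c,h in (((531.2,-95.6),85.6),((532,-81.1),87.4),((532.5,-66.6),89.3),((532.4,-52.1),91.1),((531.9,-37.7),93)): print(rel(tcp(c,h),h))
E
```

```text
(array([-14.9,  -3. ,   0.5]), array([ 0.   ,  0.   , -0.033]))
(array([-29.5,  -5. ,   0.5]), array([ 0.   ,  0.   , -0.064]))
(array([-44.2,  -7. ,   0.5]), array([ 0.   ,  0.   , -0.097]))
(array([-59. ,  -8.1,   0.5]), array([ 0.   ,  0.   , -0.129]))
(array([-73.7,  -9. ,   0.5]), array([ 0.   ,  0.   , -0.162]))
```

Then I'll back off and lift so the camera can see the carrier.

Emit:
{"method": "arm_command", "body": {"rows": [{"grip": 0.6,"linear": [-7,-1.5,0],"rot": [0,0,-0.016]},{"grip": 0.6,"linear": [-15,-3,0],"rot": [0,0,-0.033]},{"grip": 0.6,"linear": [-22,-4,0],"rot": [0,0,-0.048]},{"grip": 0.6,"linear": [-30,-5,0],"rot": [0,0,-0.064]},{"grip": 0.6,"linear": [-37,-6,0],"rot": [0,0,-0.08]},{"grip": 0.6,"linear": [-44,-7,0],"rot": [0,0,-0.097]},{"grip": 0.6,"linear": [-52,-7.5,0],"rot": [0,0,-0.113]},{"grip": 0.6,"linear": [-59,-8,0],"rot": [0,0,-0.129]},{"grip": 0.6,"linear": [-66,-8.5,0],"rot": [0,0,-0.162]},{"grip": 0.6,"linear": [-66,-8.5,0],"rot": [0,0,-0.162]}]}}

```text
clock: 7.02
position: [535.6, -135.4, -0.9]
ee_rot: [0.726, -0.688, 0.0, -0.0]
contact_force: [-0.2, -0.1, 0.2]
gripper_width: 51.2
grasp_force: 0.0
```

Emit:
{"method": "arm_command", "body": {"rows": [{"grip": 0.6,"linear": [25,0,0],"rot": [0,0,0]},{"grip": 0.6,"linear": [35,0,-20],"rot": [0,0,0]},{"grip": 0.6,"linear": [80,0,-60],"rot": [0,0,0]},{"grip": 0.6,"linear": [130,0,-100],"rot": [0,0,0]},{"grip": 0.6,"linear": [180,0,-100],"rot": [0,0,0]},{"grip": 0.6,"linear": [220,0,-100],"rot": [0,0,0]},{"grip": 0.6,"linear": [220,0,-100],"rot": [0,0,0]}]}}

```text
clock: 7.9
position: [546.4, -358.3, 98.6]
ee_rot: [0.724, -0.69, 0.0, -0.0]
contact_force: [0.1, 0.7, -0.4]
gripper_width: 51.1
grasp_force: 0.0
```

```bash
python3 - <<'E'
from h import *
st()
im=imaging.get_image("top");print(carrier(im),[onz(im,a["pixel"],6) for a in models.tip_of(im,"carrier_mid")[:1]])
save(im,"f.png",(220,165,380,260),5)
E
```

```text
7.9 [ 546.4 -358.3   98.6] [ 0.1  0.7 -0.4] 51.07213173764938
([271.5, 195.3, 324.4, 230.9], (531.15087890625, -43.856231689453125), (102.09170532226562, 161.93087768554688), 3.0922043323516846) [array([523.8, -42. ,   6. ])]
```

View pics/f.png

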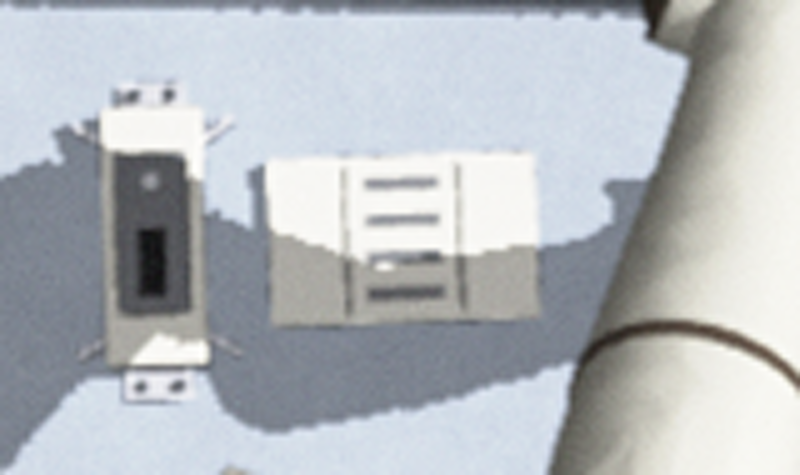

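The carrier is square (heading 93.1°, passage about 93°) at (531,-44), about 3 mm off the passage axis. Its near mouth edge is at crop pixel (270,242). Next I'll go back down behind it and push straight in.

```bash
python3 - <<'E'
from h import *
for p in ((537.5,-165,60),(537.5,-165,-1)): print(rel(p,93))
E
```

```text
(array([-190.3,   -1. ,   38.8]), array([0.001, 0.001, 0.001]))
(array([-190.3,   -1. ,   99.8]), array([0.001, 0.001, 0.001]))
```

Emit:
{"method": "arm_command", "body": {"rows": [{"grip": 0.6,"linear": [-60,0,0],"rot": [0,0,0]},{"grip": 0.6,"linear": [-120,0,20],"rot": [0,0,0]},{"grip": 0.6,"linear": [-170,-1,40],"rot": [0,0,0]},{"grip": 0.6,"linear": [-190,-1,60],"rot": [0,0,0]},{"grip": 0.6,"linear": [-190,-1,85],"rot": [0,0,0]},{"grip": 0.6,"linear": [-190,-1,96],"rot": [0,0,0]},{"grip": 0.6,"linear": [-190,-1,100],"rot": [0,0,0]},{"grip": 0.6,"linear": [-190,-1,100],"rot": [0,0,0]}]}}

```text
clock: 9.05
position: [538.3, -166.0, -0.6]
ee_rot: [0.726, -0.688, 0.0, -0.0]
contact_force: [-0.3, -0.6, 0.3]
gripper_width: 51.1
grasp_force: 0.0
```

```bash
python3 - <<'E'
from h import *
st()
for p in ((537,-136,-1),(531.3,12,-1)): print(rel(p,93))
E
```

```text
9.05 [ 538.3 -166.    -0.6] [-0.3 -0.6  0.3] 51.05969531216087
(array([-30.1,  -0.3,   0.4]), array([-0.001, -0.   ,  0.001]))
(array([-178.2,   -2.5,    0.4]), array([-0.001, -0.   ,  0.001]))
```

Emit:
{"method": "arm_command", "body": {"rows": [{"grip": 0.6,"linear": [-15,0,0],"rot": [0,0,0]},{"grip": 0.6,"linear": [-26,0,0],"rot": [0,0,0]},{"grip": 0.6,"linear": [-32,0,0],"rot": [0,0,0]},{"grip": 0.6,"linear": [-40,0,0],"rot": [0,0,0]},{"grip": 0.6,"linear": [-50,-0.5,0],"rot": [0,0,0]},{"grip": 0.6,"linear": [-60,-1,0],"rot": [0,0,0]},{"grip": 0.6,"linear": [-70,-1,0],"rot": [0,0,0]},{"grip": 0.6,"linear": [-80,-1.5,0],"rot": [0,0,0]},{"grip": 0.6,"linear": [-90,-1.5,0],"rot": [0,0,0]},{"grip": 0.6,"linear": [-97,-1.5,0],"rot": [0,0,0]}]}}

```text
clock: 10.3
position: [534.3, -68.2, -1.0]
ee_rot: [0.726, -0.688, -0.0, 0.0]
contact_force: [-0.1, -1.5, 0.4]
gripper_width: 51.2
grasp_force: 0.8
```

Emit:
{"method": "arm_command", "body": {"rows": [{"grip": 0.6,"linear": [-8,0,0],"rot": [0,0,0]},{"grip": 0.6,"linear": [-16,0,0],"rot": [0,0,0]},{"grip": 0.6,"linear": [-24,-0.5,0],"rot": [0,0,0]},{"grip": 0.6,"linear": [-32,-0.5,0],"rot": [0,0,0]},{"grip": 0.6,"linear": [-40,-0.5,0],"rot": [0,0,0]},{"grip": 0.6,"linear": [-48,-1,0],"rot": [0,0,0]},{"grip": 0.6,"linear": [-56,-1,0],"rot": [0,0,0]},{"grip": 0.6,"linear": [-64,-1,0],"rot": [0,0,0]},{"grip": 0.6,"linear": [-68,-1,0],"rot": [0,0,0]},{"grip": 0.6,"linear": [-68,-1,0],"rot": [0,0,0]}]}}

```text
clock: 11.55
position: [531.8, -0.6, -1.0]
ee_rot: [0.726, -0.688, -0.0, -0.0]
contact_force: [0.1, -0.3, -1.0]
gripper_width: 50.8
grasp_force: 0.0
```

Emit:
{"method": "arm_command", "body": {"rows": [{"grip": 0.6,"linear": [20,0,0],"rot": [0,0,0]},{"grip": 0.6,"linear": [40,0,-15],"rot": [0,0,0]},{"grip": 0.6,"linear": [80,0,-60],"rot": [0,0,0]},{"grip": 0.6,"linear": [130,0,-100],"rot": [0,0,0]},{"grip": 0.6,"linear": [190,0,-100],"rot": [0,0,0]},{"grip": 0.6,"linear": [240,0,-100],"rot": [0,0,0]},{"grip": 0.6,"linear": [260,0,-100],"rot": [0,0,0]},{"grip": 0.6,"linear": [260,0,-100],"rot": [0,0,0]}]}}

```text
clock: 12.55
position: [545.1, -261.5, 98.5]
ee_rot: [0.725, -0.689, -0.0, 0.0]
contact_force: [-0.1, 0.8, -0.1]
gripper_width: 51.1
grasp_force: 0.0
```

```bash
python3 - <<'E'
from h import *
st()
im=imaging.get_image("top");print([onz(im,a["pixel"],6) for a in models.tip_of(im,"carrier_mid")[:1]])
save(im,"g.png",(200,170,320,255),6.6)
E
```

```text
12.55 [ 545.1 -261.5   98.5] [-0.1  0.8 -0.1] 51.08349519796122
[array([525.4,  91. ,   6. ])]
```

View pics/g.png

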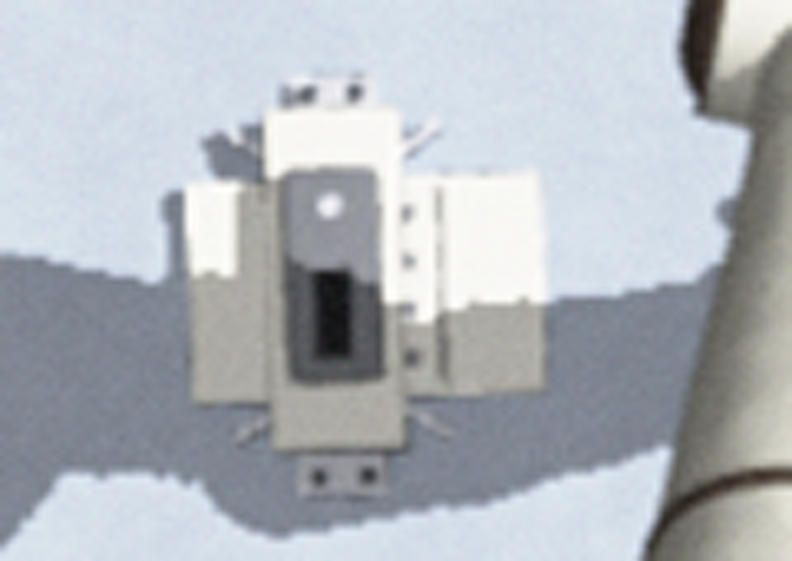

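The carrier sits in the passage, square, with ends at crop columns 191 and 543 against the bridge middle at about 338. That means 13 mm still to push, and the TCP figures agree: the tip should end at y ≈ 12.5.

Emit:
{"method": "arm_command", "body": {"rows": [{"grip": 0.6,"linear": [-60,0,0],"rot": [0,0,0]},{"grip": 0.6,"linear": [-120,0,0],"rot": [0,0,0]},{"grip": 0.6,"linear": [-180,0,30],"rot": [0,0,0]},{"grip": 0.6,"linear": [-225,0,60],"rot": [0,0,0]},{"grip": 0.6,"linear": [-235,0,85],"rot": [0,0,0]},{"grip": 0.6,"linear": [-235,0,96],"rot": [0,0,0]},{"grip": 0.6,"linear": [-235,0,100],"rot": [0,0,0]},{"grip": 0.6,"linear": [-235,0,100],"rot": [0,0,0]}]}}

```text
clock: 13.65
position: [533.4, -26.4, -0.5]
ee_rot: [0.725, -0.688, 0.0, -0.0]
contact_force: [0.8, 0.2, 0.2]
gripper_width: 51.3
grasp_force: 0.0
```

```bash
python3 - <<'E'
from h import *
st();print(rel((531.5,12.5,-1),93))
E
```

```text
13.65 [ 5.334e+02 -2.640e+01 -5.000e-01] [0.8 0.2 0.2] 51.31184012241279
(array([-38.9,  -0.1,   0.5]), array([-0.001,  0.   , -0.   ]))
```

Emit:
{"method": "arm_command", "body": {"rows": [{"grip": 0.6,"linear": [-12,0,0],"rot": [0,0,0]},{"grip": 0.6,"linear": [-20,0,0],"rot": [0,0,0]},{"grip": 0.6,"linear": [-25,0,0],"rot": [0,0,0]},{"grip": 0.6,"linear": [-29,0,0],"rot": [0,0,0]},{"grip": 0.6,"linear": [-33,0,0],"rot": [0,0,0]},{"grip": 0.6,"linear": [-36,0,0],"rot": [0,0,0]},{"grip": 0.6,"linear": [-38,0,0],"rot": [0,0,0]},{"grip": 0.6,"linear": [-39,0,0],"rot": [0,0,0]},{"grip": 0.6,"linear": [-39,0,0],"rot": [0,0,0]}]}}

```text
clock: 14.78
position: [531.0, 13.1, -1.0]
ee_rot: [0.726, -0.688, -0.0, -0.0]
contact_force: [0.3, -0.6, -0.1]
gripper_width: 50.9
grasp_force: 0.3
```

Emit:
{"method": "arm_command", "body": {"rows": [{"grip": 0.6,"linear": [20,0,0],"rot": [0,0,0]},{"grip": 0.6,"linear": [40,0,-15],"rot": [0,0,0]},{"grip": 0.6,"linear": [80,0,-60],"rot": [0,0,0]},{"grip": 0.6,"linear": [130,0,-100],"rot": [0,0,0]},{"grip": 0.6,"linear": [190,0,-100],"rot": [0,0,0]},{"grip": 0.6,"linear": [240,0,-100],"rot": [0,0,0]},{"grip": 0.6,"linear": [270,0,-100],"rot": [0,0,0]},{"grip": 0.6,"linear": [270,0,-100],"rot": [0,0,0]},{"grip": 0.6,"linear": [270,0,-100],"rot": [0,0,0]}]}}

```text
clock: 15.9
position: [545.0, -256.1, 98.7]
ee_rot: [0.726, -0.688, -0.0, 0.0]
contact_force: [-0.5, 0.0, 0.3]
gripper_width: 51.3
grasp_force: 0.0
```

```bash
python3 - <<'E'
from h import *
st()
im=imaging.get_image("top");print([onz(im,a["pixel"],6) for a in models.tip_of(im,"carrier_mid")[:1]])
save(im,"k.png",(200,170,320,255),6.6)
E
```

```text
15.9 [ 545.  -256.1   98.7] [-0.5  0.   0.3] 51.349768792859386
[array([528.2, 107.3,   6. ])]
```

View pics/k.png

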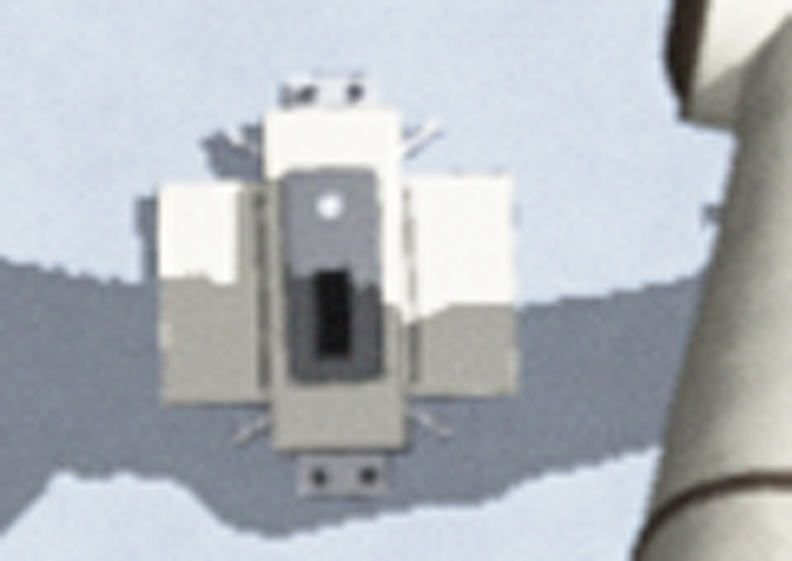

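The carrier's ends are at crop columns 160 and 516, which puts its middle at 338 against the bridge's 337. It is square, with equal lengths showing, and the gripper is clear.

```bash
python3 -c "
from h import *
print(job.job_done())"
```

```text
the job is handed in; nothing more can be done
None
```

I pushed the carrier in under the bridge and handed the job in after about 16 s of robot time. In the last picture it is centred to within about 3 mm and square, and the gripper is clear of everything; the hand-in gave no verdict.

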